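# Slant the mosaic panel four clicks and lock it

### The arm

A 7-joint arm with a two-finger parallel gripper is mounted at the origin on the work surface. World frame = base frame: x ahead of the robot, y to its left, z up, the work surface at z = 0. Lengths are in m, angles in rad, forces in N, time in s.
With the tool pointing down it reaches from about 0.4 to 0.875 m from the base axis. Payload 6.5 kg.
Tool frame: the origin (TCP) lies midway between the tips of the shut fingers; the grasp point (between the pads) lies 19 mm behind it; z points along the fingers, y is the line along which they close (so a half turn about z gives the same grasp; the last joint's range is limited). The gripper opens to 88 mm and grips with 3 to 60 N. Pads are 18 mm wide; open, the fingers measure 123 mm over their backs; the gripper's body (75 mm by 187 mm) begins 45 mm behind the grasp point.
Start: joints at [-1.247, 0.536, -0.004, 1.538, 0.003, 1.067, -0.071], TCP at [0.247, 0.601, 0.206] pointing down, gripper open.
Joint ranges: [-2.7, 2.7], [-0.37, 2.16], [-1.27, 1.26], [0.24, 2.4], [-1.31, 4.45], [0.19, 1.91], [-2.76, 2.76]. Speed limits (rad/s): [2.39, 2.39, 3.14, 3.14, 3.14, 3.14, 3.14].

### API

Orientations are given as [roll, pitch, yaw] about the fixed x, y, z axes, in that order (R = Rz(yaw) Ry(pitch) Rx(roll)).
In Python, from station import r gives the robot as it stands. The module is installed in compiled form; this text tells all that it offers.
- The arm moves only by the tool arm_command, never from a script. Its argument "moves" is a list of rows, each a list of 5 numbers: the shift along the tool's x, y, z as a fraction of full scale, then the turn about the tool's z as a fraction of full scale, then the opening, from 0 (shut) to 1 (fully open). In form: [[x, y, z, twist, jaw], ...]. A call has 1 to 8 rows; each row is the pose to reach, as a shift and turn from the pose commanded when the call began, along the tool's axes at that moment; what a row does not reach only later rows make up. Full scale, the value 1, is 40 cm for a shift and 45 degrees for a turn. A row lasts 1/12 s, in which the tool goes at most 41.7 mm and 7.16 degrees, less where a joint would pass 70% of its speed; a pose out of reach is approached as far as the arm can. A call with a number of a shift or a turn outside -1 to 1 is refused whole. A call with a gripper value outside its range is refused whole. The fingers move at their own pace and stop on an object; "newtons" is the grip in N (left out, the last holds). Time passes only in rows, so rows that repeat a pose let the fingers close. It gives the time, the measured TCP pose, the force, the opening and the grip force at its end, in the units of the state.
- r.state(): the state, without advancing time (a new reading comes with each control period).
- r.read_camera(name): name is "side" or "top" or "wrist"; returns (picture, depth): 480x640x3 uint8, blue, green, red; 480x640 float32, m along the optical axis (not along the pixel's ray), 0 where there is no reading.
- r.get_calibration(name): a dict with "intrinsics" (3x3 intrinsics, pixels), "R" (3x3) and "t" (3): a world point X has camera coordinates R X + t; the wrist camera has in their place "mount" (4x4, takes a point from camera to tool coordinates, whose origin is the TCP and whose axes are the flange's). Camera axes: x right, y down, z forward; pixel columns grow to the right and rows downward; lengths in m; the calibration is good to about 2 mm. A picture is of the moment at which its call begins: read the wrist's pose just before it. get_calibration takes no time and is no camera call.
- r.close_job(): hands the job in; it is judged then, once.
Trained networks look in the newest picture that a camera, given by its name, has taken for a name from the list of things; names that differ only in an ending like _2 or _b are one class to them, and where a whole thing is asked for, a point or a joint stands for the part that bears it (a point fixed in the world has none). Each returns a list of dicts, best first, with "score" (0 to 1); they miss things now and then, are a little off and sometimes report something else, mostly with a low value. They report only what shows in the picture. A call takes as long as a camera call.
- r.trace(camera, query): "mask" (480x640 bool, what is visible of it) and "uv" ([column, row] in pixels, amid what is visible of it).
The state is a dict: "clock": time; "joints": joint angles; "dq": joint speeds; "tau": joint torques, N m; "tcp_pos": TCP position; "tool_rot": TCP orientation; "wrist_force": force on the tool from outside, world axes, zero at the start; "ft_torque": the same for the moment, N m; "gripper_width": finger opening in m; "gripper_force": force on a finger pad.
Only numpy, scipy, OpenCV 4.12 (cv2) and the standard library are available. Lean on these libraries where they do the work, as an engineer would, in place of code of your own. Each camera call takes 0.05 s, during which the arm holds its last target. There are 200 camera calls.

### The job

Lift the ratchet column by the ball grip on its top, raising the near edge of the mosaic panel, until its catch has clicked exactly four times, and let the column down to stand on that fourth notch. Then turn the ball grip clockwise (seen from above) as far as it goes to lock it, let go, and leave the other things on the bench alone.

Things in the scene. Friction and masses are not known exactly. Their poses are not given: they have to be found in the camera images.
- rig: the fixed slanting rig: steel base plate 460 x 90 x 12 mm, grey upright ratchet housing at one end (66 x 66 mm, x -50 to +16, top 150 mm above the bench), panel hinge at the other. Origin: on the bench, on the column's axis; x points from the column to the hinge (335 mm away, 50 mm up, axis along y), z up
- panel_edge (a point): middle of the near edge of the mosaic panel, on its underside. Panel 270 x 260 x 12 mm, up to 1.1 kg, over x 62 to 332 and y -130 to 130 mm of the rig, underside 50 mm above the bench when level; hinged along its far edge; the near edge rests on the column's toe roller at x 78 mm and follows it
- column (a joint): rise of the ratchet column above its lowest position, m (0 to 0.118). It slides upright in the housing and weighs about 6 N, plus up to 6 N of panel; let go, it falls until a tooth stands on the hidden spring catch. Five teeth, 15 mm apart. A tooth that has clicked past the catch cannot be lowered past it again: a click too many cannot be undone
- catch_housing (a point): middle of the housing's top, on the column's axis, 150 mm above the bench. The hidden catch sits at a different height on every rig: the first click comes anywhere from 16 to 52 mm of rise, the rest 15 mm apart. Some 8 mm before each click the pull needed (7 to 12 N of weight) rises within 3 mm by about 6 to 10 N, stays high, and drops back suddenly at the click; let down, the column stands within 3 mm
- ball (a joint): turn of the ball grip about the column's vertical axis, rad: 0 unlocked, grows clockwise seen from above, stop at 1.4 = locked. Starts within 0 to 0.2. Stiff (about 0.22 N m), stays where it is left; turning does not move the column. To be turned only when the column stands on its fourth notch
- ball_center (a point): centre of the smooth black ball grip, 46 mm diameter, on top of the column, 208 mm above the bench when the column is down, nothing above it. Slippery (friction about 0.5): it slips unless gripped across its widest part, at this centre's height, with about 30 to 50 N. Below it a shaft up to 22 mm thick, clear for 58 mm down to the housing's top
- glue_tub: bystander: clear open glue tub, 84 mm wide, 55 mm high; origin under its centre
- nippers: bystander: red-handled tile nippers lying flat, 165 mm long, 18 mm high; origin on the bench near mid-length
- tile_tray: bystander: wooden tray of tesserae, 140 x 100 x 30 mm; origin under its centre

How it is judged:
By the outcome, as a careful person would: the job done as asked, in the order asked, and still so for the second after the job is handed in, with the robot touching nothing.
It also fails if it takes over 72 s, if anything falls off the work surface, if the arm or the gripper's body presses on something with over 40 N, if the wrist force passes 120 N, or if a joint passes its speed limit or range.

## Working session

There is one attempt and no reset: what is moved stays moved. The work goes in short steps, Python scripts to look and compute and a tool call to move; the robot and the scene stay as the last step left them, time stands still between calls to the robot, and variables do not carry over. Pictures are saved under pics/ and viewed, at most 10 in all, crops included, and the job is handed in when it is done.

Besides the shell and the picture viewer there is one more tool, called after "Call:" in YAML: its name, and indented under it one key for each argument. arm_command: Moves the arm, as the interface text tells. Shift numbers are shares of 40 cm and turn numbers shares of 45 degrees, none past 1 either way. Its arguments: {"type":"object","properties":{"moves":{"type":"array"},"newtons":{"type":"number"}},"required":["moves"]}

```bash
mkdir -p pics; cat > h.py <<'E'
import numpy as np, cv2
from station import r
def world(cam,uv,d):
    c=r.get_calibration(cam);K=np.array(c["intrinsics"])
    p=np.linalg.inv(K)@np.array([uv[0],uv[1],1.])*d
    return np.array(c["R"]).T@(p-np.array(c["t"]))
def pts(cam,mask,dep):
    v,u=np.nonzero(mask&(dep>0));d=dep[v,u]
    c=r.get_calibration(cam);K=np.array(c["intrinsics"])
    P=np.linalg.inv(K)@np.vstack([u,v,np.ones(len(u))])*d
    return (np.array(c["R"]).T@(P-np.array(c["t"])[:,None])).T
E
python3 - <<'E'
from h import *
s=r.state();print({k:np.round(v,3) for k,v in s.items()})
ims=[]
for c in("top","side"):
    im,d=r.read_camera(c);ims.append(im);np.save(c+".npy",d)
    for q in("ball_center","rig","glue_tub","nippers","tile_tray","panel_edge","catch_housing"):
        try:
            for o in r.trace(c,q)[:2]:
                P=pts(c,o["mask"],d);print(c,q,round(o["score"],2),np.round(o["uv"]),o["mask"].sum(),np.round(np.median(P,0),3),np.round(np.percentile(P,2,axis=0),3),np.round(np.percentile(P,98,axis=0),3))
        except Exception as e: print(c,q,e)
    cv2.imwrite(f"pics/{c}0.png",im)
E
```

```text
{'clock': np.float64(0.0), 'joints': array([-1.247,  0.537, -0.004,  1.539,  0.003,  1.067, -0.071]), 'dq': array([ 0.001, -0.   ,  0.   , -0.002, -0.001,  0.001,  0.   ]), 'tau': array([-1.0000e-03, -5.7098e+01,  9.9000e-01, -2.5161e+01, -5.6000e-02,
        1.8000e-02,  0.0000e+00]), 'tcp_pos': array([0.247, 0.601, 0.205]), 'tool_rot': array([-3.14 ,  0.   ,  2.752]), 'wrist_force': array([-0.164, -0.199,  0.035]), 'ft_torque': array([-0.04 , -0.055,  0.019]), 'gripper_force': np.float64(0.0), 'gripper_width': np.float64(0.088)}
top ball_center 0.78 [327. 262.] 356 [0.521 0.015 0.222] [ 0.503 -0.004  0.21 ] [0.542 0.033 0.231]
top rig 0.9 [344. 193.] 15621 [ 0.69  -0.026  0.062] [ 0.456 -0.18   0.007] [0.864 0.089 0.215]
top rig 0.25 [352. 182.] 12514 [ 0.708 -0.044  0.062] [ 0.57  -0.179  0.056] [0.848 0.093 0.069]
top glue_tub 0.85 [259. 240.] 940 [0.588 0.178 0.006] [ 0.548  0.139 -0.003] [0.623 0.211 0.055]
top nippers 0.57 [382. 300.] 785 [ 0.433 -0.112  0.013] [ 0.361 -0.135  0.004] [ 0.504 -0.057  0.021]
top panel_edge 0.65 [381. 300.] 892 [ 0.433 -0.112  0.013] [ 0.361 -0.1
[... 357 characters left out ...]
85 [350. 276.] 10012 [ 0.652 -0.028  0.065] [ 0.453 -0.204  0.01 ] [0.846 0.077 0.212]
side glue_tub 0.48 [298. 240.] 221 [0.605 0.184 0.042] [0.553 0.133 0.007] [0.622 0.211 0.057]
side nippers 0.9 [274. 331.] 938 [ 0.425 -0.119  0.015] [ 0.354 -0.143  0.   ] [ 0.503 -0.062  0.021]
side tile_tray 0.61 [327. 371.] 3086 [ 0.483 -0.277  0.015] [ 0.411 -0.332  0.002] [ 0.551 -0.225  0.033]
side tile_tray 0.59 [289. 229.] 341 [0.517 0.003 0.216] [ 0.499 -0.01   0.   ] [0.661 0.352 0.232]
side panel_edge 0.77 [368. 276.] 6752 [ 0.699 -0.07   0.065] [ 0.561 -0.193  0.055] [0.843 0.085 0.07 ]
side catch_housing 0.55 [350. 276.] 10014 [ 0.652 -0.028  0.065] [ 0.453 -0.204  0.009] [0.845 0.077 0.212]
```

View pics/top0.png

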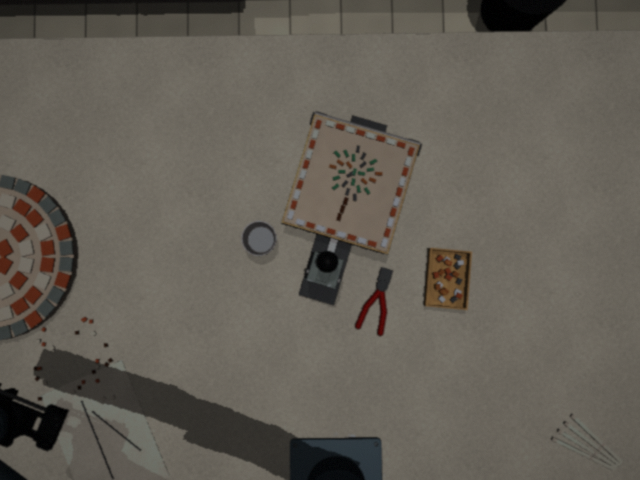

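View pics/side0.png

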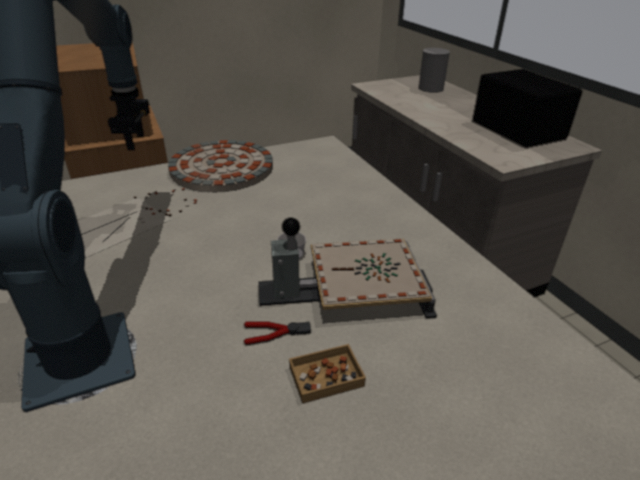

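The top view shows the ball at about (327,262), with the panel up and to the right of it. The glue tub is at (259,240), the nippers at (380,300) and the tray at (447,279). The side view agrees. The ball is near (0.521, 0.014, 0.208), so I'm moving above it.

Call:
arm_command:
  moves:
    - [-0.6,-0.55,-0.24,0,1]
    - [-0.6,-0.55,-0.24,0,1]
    - [-0.6,-0.55,-0.24,0,1]
    - [-0.6,-0.55,-0.24,0,1]
    - [-0.6,-0.55,-0.24,0,1]
    - [-0.6,-0.55,-0.24,0,1]
    - [-0.6,-0.55,-0.24,0,1]
    - [-0.6,-0.55,-0.24,0,1]
  newtons: 40

```text
clock: 1.47
tcp_pos: [0.3834, 0.31, 0.3011]
tool_rot: [3.141, 0.0, 2.752]
wrist_force: [1.0, 0.6, 0.3]
gripper_width: 0.0882
gripper_force: 0.0
```

Call:
arm_command:
  moves:
    - [-0.59,-0.55,0,0,1]
    - [-0.59,-0.55,0,0,1]
    - [-0.59,-0.55,0,0,1]
    - [-0.59,-0.55,0,0,1]
    - [-0.59,-0.55,0,0,1]
    - [-0.59,-0.55,0,0,1]
    - [-0.59,-0.55,0,0,1]
    - [-0.59,-0.55,0,0,1]

```text
clock: 2.13
tcp_pos: [0.5186, 0.0148, 0.3008]
tool_rot: [-3.141, 0.002, 2.749]
wrist_force: [0.8, 0.3, 0.4]
gripper_width: 0.0882
gripper_force: 0.0
```

```bash
cat >> h.py <<'E'
from scipy.spatial.transform import Rotation as Ro
def wpts(mask,dep,s):
    c=r.get_calibration("wrist");K=np.array(c["intrinsics"]);M=np.array(c["mount"])
    v,u=np.nonzero(mask&(dep>0));d=dep[v,u]
    P=np.linalg.inv(K)@np.vstack([u,v,np.ones(len(u))])*d
    T=M[:3,:3]@P+M[:3,3:]
    return (Ro.from_euler("xyz",s["tool_rot"]).as_matrix()@T).T+s["tcp_pos"]
def sph(P):
    from scipy.optimize import least_squares
    f=lambda c:np.linalg.norm(P-c,axis=1)-.023
    return least_squares(f,P.mean(0)-[0,0,.015],loss="soft_l1",f_scale=.002).x
E
python3 - <<'E'
from h import *
s=r.state();print({k:np.round(s[k],3) for k in("clock","joints","tcp_pos","tool_rot","wrist_force")})
for c in("wrist","top"):
    im,d=r.read_camera(c);cv2.imwrite(f"pics/{c}1.png",im)
    for o in r.trace(c,"ball_center")[:2]:
        m=cv2.erode(o["mask"].astype(np.uint8),np.ones((3,3)))>0
        P=wpts(m,d,s) if c=="wrist" else pts(c,m,d)
        if len(P)<20: continue
        C=sph(P);R=Ro.from_euler("xyz",s["tool_rot"]).as_matrix()
        print(c,round(o["score"],2),np.round(o["uv"]),len(P),np.round(C,4),"tool delta to grasp",np.round(R.T@(C-[0,0,.019]-s["tcp_pos"]),4))
E
```

```text
{'clock': np.float64(2.133), 'joints': array([-0.42 ,  0.217,  0.361,  1.786, -0.082,  1.152,  1.145]), 'tcp_pos': array([0.519, 0.015, 0.301]), 'tool_rot': array([-3.141e+00,  2.000e-03,  2.749e+00]), 'wrist_force': array([0.809, 0.327, 0.428])}
wrist 0.67 [319. 235.] 3528 [0.5211 0.0143 0.2075] tool delta to grasp [-0.0024  0.0005  0.1122]
```

View pics/wrist1.png

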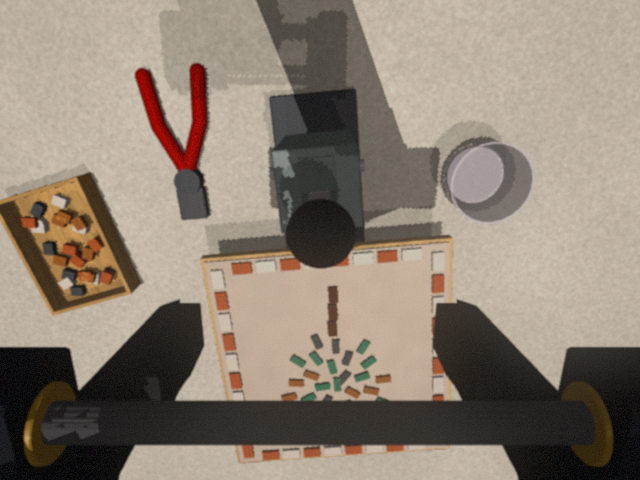

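The wrist view shows the ball at (319,235), nothing in the way of the fingers, and the bystanders well off to the sides. I'm descending to ball-centre height and will check the pose before gripping.

Call:
arm_command:
  moves:
    - [-0.006,0.001,0.1,0,1]
    - [-0.006,0.001,0.2,0,1]
    - [-0.006,0.001,0.28,0,1]
    - [-0.006,0.001,0.28,0,1]
    - [-0.006,0.001,0.28,0,1]
  newtons: 45

```text
clock: 2.75
tcp_pos: [0.5188, 0.0197, 0.1878]
tool_rot: [-3.14, -0.003, 2.754]
wrist_force: [-0.5, -0.6, 0.3]
gripper_width: 0.0883
gripper_force: 0.0
```

Call:
arm_command:
  moves:
    - [0,0,0,0,1]
    - [0,0,0,0,1]

```text
clock: 2.92
tcp_pos: [0.5217, 0.0188, 0.1907]
tool_rot: [3.139, 0.003, 2.753]
wrist_force: [-0.7, 0.2, 1.0]
gripper_width: 0.0881
gripper_force: 0.0
```

```bash
python3 - <<'E'
from h import *
for i in range(4):
    im,d=r.read_camera("top" if i<3 else "wrist");s=r.state();print(np.round(s["tcp_pos"],4),np.round(s["tool_rot"],4),np.round(s["wrist_force"],2),np.abs(s["dq"]).max().round(3))
for o in r.trace("wrist","ball_center")[:2]:
    P=wpts(o["mask"],d,s);print(o["score"],len(P),o["uv"],np.round(sph(P),4))
E
```

```text
[0.5216 0.0187 0.1905] [3.1393 0.0032 2.7524] [-0.12  0.23 -0.04] 0.007
[0.5213 0.0186 0.1903] [3.1395e+00 2.9000e-03 2.7522e+00] [-1.04  0.43  0.35] 0.009
[0.5211 0.0184 0.1899] [3.1398e+00 2.4000e-03 2.7520e+00] [-0.6  -0.82  0.56] 0.009
[0.5208 0.0184 0.1896] [3.1402e+00 1.9000e-03 2.7520e+00] [-0.11 -0.36  0.15] 0.008
0.84 9909 [314.4, 315.1] [0.5209 0.0144 0.2072]
```

Call:
arm_command:
  moves:
    - [-0.004,-0.009,0.002,0,1]
    - [-0.004,-0.009,0.002,0,1]
    - [-0.004,-0.009,0.002,0,0]
    - [-0.004,-0.009,0.002,0,0]
    - [-0.004,-0.009,0.002,0,0]
    - [-0.004,-0.009,0.002,0,0]
    - [-0.004,-0.009,0.002,0,0]
    - [-0.004,-0.009,0.002,0,0]
  newtons: 45

```text
clock: 3.83
tcp_pos: [0.5201, 0.0142, 0.1875]
tool_rot: [3.142, 0.0, 2.752]
wrist_force: [0.3, -0.1, -0.2]
gripper_width: 0.0498
gripper_force: 0.0
```

Call:
arm_command:
  moves:
    - [0,0,0,0,0]
    - [0,0,0,0,0]
    - [0,0,0,0,0]

```text
clock: 4.08
tcp_pos: [0.5207, 0.0156, 0.1876]
tool_rot: [3.14, 0.001, 2.753]
wrist_force: [2.5, 4.5, -1.7]
gripper_width: 0.0341
gripper_force: 36.7
```

```bash
python3 - <<'E'
from h import *
im,d=r.read_camera("wrist");s=r.state();print({k:np.round(s[k],3) for k in("gripper_width","gripper_force","tcp_pos","wrist_force")})
im2,_=r.read_camera("side")
a=cv2.resize(im2[170:320,220:370],(480,480),interpolation=cv2.INTER_CUBIC)
cv2.imwrite("pics/g.png",np.hstack([cv2.resize(im[:,120:520],(320,480)),a]))
for o in r.trace("wrist","ball_center")[:2]:
    P=wpts(o["mask"],d,s);print(o["score"],len(P),o["uv"],np.round(sph(P),4))
E
```

```text
{'gripper_width': np.float64(0.034), 'gripper_force': np.float64(36.613), 'tcp_pos': array([0.521, 0.016, 0.188]), 'wrist_force': array([ 1.675,  3.439, -1.784])}
0.56 9373 [318.9, 315.0] [0.5211 0.0145 0.2075]
```

View pics/g.png

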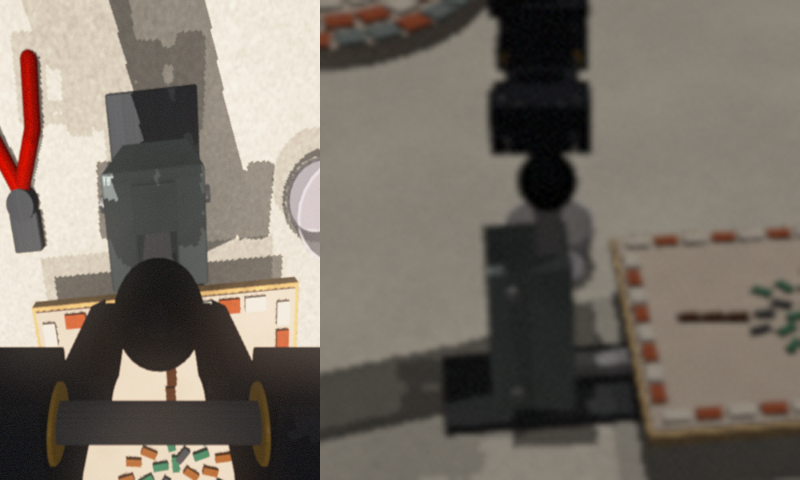

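The crop shows the fingers on both sides of the ball, but the opening reads 34 mm and the ball is 46 mm. I'm checking how the fingers sit relative to the ball.

```bash
python3 - <<'E'
from h import *
from scipy.optimize import least_squares
im,d=r.read_camera("wrist");s=r.state()
m=r.trace("wrist","ball_center")[0]["mask"]
c=r.get_calibration("wrist");print(np.round(c["mount"],3).tolist())
P=wpts(m,d,s)
x=least_squares(lambda c:np.linalg.norm(P-c[:3],axis=1)-c[3],[.521,.0145,.2075,.023],loss="soft_l1",f_scale=.001).x;print("free fit",np.round(x,4))
R=Ro.from_euler("xyz",s["tool_rot"]).as_matrix()
A=(wpts(np.ones_like(m),d,s)-s["tcp_pos"])@R   # tool coords
f=A[(A[:,2]>-.06)&(A[:,2]<.01)&(abs(A[:,0])<.03)&(abs(A[:,1])<.06)]
for lo in np.arange(-.06,.01,.006):
    q=f[(f[:,2]>=lo)&(f[:,2]<lo+.006)]
    if len(q): print(round(lo,3),len(q),"y",np.round([q[:,1].min(),q[:,1].max()],3),"x",np.round([q[:,0].min(),q[:,0].max()],3))
print("ball centre in tool",np.round((x[:3]-s["tcp_pos"])@R,4))
top=pts("top",*(lambda i:(r.trace("top","ball_center")[0]["mask"],i))(r.read_camera("top")[1]));print(len(top),np.round(top.max(0),3))
E
```

```text
[[0.001, -0.949, -0.316, 0.083], [1.0, 0.001, -0.001, -0.001], [0.001, -0.316, 0.949, -0.178], [0.0, 0.0, 0.0, 1.0]]
free fit [0.5212 0.0144 0.2074 0.0231]
-0.06 1404 y [-0.034  0.032] x [-0.008  0.012]
-0.054 1185 y [-0.033  0.031] x [-0.008  0.013]
-0.048 1785 y [-0.032  0.031] x [-0.008  0.012]
-0.042 5229 y [-0.032  0.03 ] x [-0.017  0.017]
-0.036 2375 y [-0.03   0.028] x [-0.02   0.021]
-0.03 1177 y [-0.022  0.02 ] x [0.007 0.022]
-0.024 636 y [-0.023  0.021] x [0.005 0.023]
-0.018 163 y [-0.02   0.017] x [0.011 0.022]
ball centre in tool [-0.0009 -0.0008 -0.0197]Traceback (most recent call last):
  File "<stdin>", line 15, in <module>
  File "<stdin>", line 15, in <lambda>
IndexError: list index out of range
```

Call:
arm_command:
  moves:
    - [0,0,0,0,0.65]
    - [0,0,0,0,0.65]
    - [0,0,-0.15,0,0.65]
    - [0,0,-0.15,0,0.65]
    - [0,0,-0.15,0,0.65]
    - [0,0,-0.15,0,0.65]

```text
clock: 4.93
tcp_pos: [0.5204, 0.0134, 0.2482]
tool_rot: [3.141, 0.001, 2.751]
wrist_force: [-0.3, -0.3, 0.3]
gripper_width: 0.0575
gripper_force: 0.0
```

```bash
python3 - <<'E'
from h import *
im,d=r.read_camera("wrist");s=r.state();print({k:np.round(s[k],4) for k in("clock","gripper_width","tcp_pos","tool_rot","wrist_force")})
R=Ro.from_euler("xyz",s["tool_rot"]).as_matrix()
A=(wpts(np.ones((480,640),bool),d,s)-s["tcp_pos"])@R
f=A[(A[:,2]>-.07)&(A[:,2]<.01)&(abs(A[:,0])<.03)&(abs(A[:,1])<.07)]
for lo in np.arange(-.07,.01,.005):
    q=f[(f[:,2]>=lo)&(f[:,2]<lo+.005)]
    if len(q): print(round(lo,3),len(q),"y",np.round([q[:,1].min(),q[q[:,1]<0,1].max(),q[q[:,1]>0,1].min(),q[:,1].max()],3),"x",np.round([q[:,0].min(),q[:,0].max()],3))
cv2.imwrite("pics/w3.png",im)
E
```

```text
{'clock': np.float64(4.9833), 'gripper_width': np.float64(0.0573), 'tcp_pos': array([0.5195, 0.0135, 0.2471]), 'tool_rot': array([-3.1408e+00, -5.0000e-04,  2.7513e+00]), 'wrist_force': array([-0.2872,  0.6511, -0.2651])}
-0.07 1170 y [-0.046 -0.03   0.028  0.044] x [-0.007  0.013]
-0.065 1250 y [-0.046 -0.031  0.029  0.044] x [-0.008  0.012]
-0.06 1323 y [-0.045 -0.03   0.028  0.044] x [-0.008  0.013]
-0.055 1267 y [-0.044 -0.029  0.027  0.043] x [-0.008  0.013]
-0.05 916 y [-0.044 -0.029  0.027  0.042] x [-0.009  0.013]
-0.045 810 y [-0.043 -0.029  0.027  0.042] x [-0.008  0.012]
-0.04 701 y [-0.043 -0.029  0.027  0.041] x [-0.008  0.012]
-0.035 337 y [-0.04  -0.029  0.028  0.039] x [-0.008  0.012]
```

View pics/w3.png

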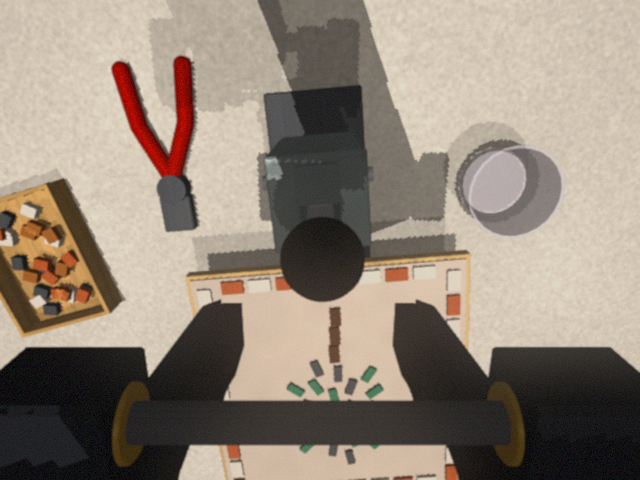

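The fingertips end at row 303, well short of where the nominal TCP should be. I'm checking that against the side camera, along with the palm clearance.

```bash
python3 - <<'E'
from h import *
s=r.state();im,d=r.read_camera("wrist")
R=Ro.from_euler("xyz",s["tool_rot"]).as_matrix()
def tool(u,v):
    m=np.zeros((480,640),bool);m[v-2:v+3,u-2:u+3]=1
    return np.round((np.median(wpts(m,d,s),0)-s["tcp_pos"])@R,3)
for p in((330,422),(330,410),(330,440),(230,310),(230,325),(200,340),(60,420),(560,420),(130,420)):print(p,tool(*p))
im2,d2=r.read_camera("side")
P=pts("side",np.ones((480,640),bool),d2)
A=(P-s["tcp_pos"])@R
A=A[(abs(A[:,0])<.06)&(abs(A[:,1])<.13)&(A[:,2]<.03)]
for lo in np.arange(-.2,.03,.008):
    q=A[(A[:,2]>=lo)&(A[:,2]<lo+.008)]
    if len(q):print(round(lo,3),len(q),"x",np.round([q[:,0].min(),q[:,0].max()],3),"y",np.round([q[:,1].min(),q[:,1].max()],3))
E
```

```text
(330, 422) [ 0.026  0.002 -0.113]
(330, 410) [ 0.028  0.002 -0.111]
(330, 440) [ 0.023  0.002 -0.114]
(230, 310) [ 0.01  -0.033 -0.038]
(230, 325) [ 0.01  -0.03  -0.049]
(200, 340) [ 0.01  -0.038 -0.059]
(60, 420) [ 0.033 -0.043 -0.12 ]
(560, 420) [ 0.033  0.039 -0.12 ]
(130, 420) [ 0.027 -0.035 -0.113]
-0.2 190 x [-0.035  0.037] y [-0.04   0.018]
-0.192 177 x [-0.035  0.037] y [-0.046 -0.007]
-0.184 116 x [-0.033  0.034] y [-0.046 -0.014]
-0.176 71 x [-0.018  0.02 ] y [-0.046 -0.038]
-0.168 73 x [-0.02   0.023] y [-0.045 -0.017]
-0.16 70 x [-0.018  0.023] y [-0.045 -0.014]
-0.152 83 x [-0.02   0.023] y [-0.045  0.012]
-0.144 392 x [-0.032  0.034] y [-0.098  0.035]
-0.136 137 x [-0.031  0.034] y [-0.098  0.063]
-0.128 138 x [-0.031  0.034] y [-0.097  0.078]
-0.12 152 x [-0.031  0.035] y [-0.091  0.079]
-0.112 131 x [-0.031  0.035] y [-0.09   0.039]
-0.104 94 x [-0.031  0.036] y [-0.091  0.038]
-0.08 11 x [-0.008  0.01 ] y [-0.052 -0.045]
-0.072 29 x [-0.007  0.01 ] y [-0.048 -0.042]
-0.064 26 x [-0.007  0.01 ] y [-0.048 -0.043]
-0.056 27 x [-0.009  0.011] y [-0.047 -0.037]
-0.048 30 x [-0.009  0.011] y [-0.047 -0.041]
-0.04 19 x [-0.009  0.011] y [-0.045 -0.037]
0.008 15 x [-0.013  0.006] y [-0.006  0.007]
0.016 88 x [-0.02   0.016] y [-0.02  0.01]
0.024 54 x [-0.022  0.019] y [-0.023  0.003]
```

Both cameras put the tips about 33 mm short of the reported TCP. The real grasp point is therefore about 52 mm behind it, and the palm is still clear. I'm descending with that offset.

Call:
arm_command:
  moves:
    - [-0.006,0.005,0,0,1]
    - [-0.006,0.005,0,0,1]
    - [-0.006,0.005,0,0,1]
    - [-0.006,0.005,0.08,0,1]
    - [-0.006,0.005,0.16,0,1]
    - [-0.006,0.005,0.23,0,1]
    - [-0.006,0.005,0.23,0,1]
    - [-0.006,0.005,0.23,0,1]

```text
clock: 5.75
tcp_pos: [0.5221, 0.0149, 0.1548]
tool_rot: [-3.14, -0.003, 2.752]
wrist_force: [0.4, 0.6, 0.5]
gripper_width: 0.0882
gripper_force: 0.0
```

Call:
arm_command:
  moves:
    - [0,0,0,0,1]
    - [0,0,0,0,1]
    - [0,0,0,0,1]

```text
clock: 6.0
tcp_pos: [0.5244, 0.0152, 0.1572]
tool_rot: [3.14, 0.003, 2.752]
wrist_force: [-0.5, -0.2, -0.2]
gripper_width: 0.0879
gripper_force: 0.0
```

Call:
arm_command:
  moves:
    - [0,0,0.002,0,0]
    - [0,0,0.002,0,0]
    - [0,0,0.002,0,0]
    - [0,0,0.002,0,0]
    - [0,0,0.002,0,0]
    - [0,0,0.002,0,0]
    - [0,0,0.002,0,0]
    - [0,0,0.002,0,0]
  newtons: 45

```text
clock: 6.67
tcp_pos: [0.5229, 0.0147, 0.1547]
tool_rot: [-3.141, -0.0, 2.752]
wrist_force: [-0.7, -0.4, 2.3]
gripper_width: 0.0436
gripper_force: 44.4
```

Call:
arm_command:
  moves:
    - [0,0,0,0,0]
    - [0,0,0,0,0]

```text
clock: 6.83
tcp_pos: [0.523, 0.0148, 0.1548]
tool_rot: [-3.141, -0.0, 2.752]
wrist_force: [-1.8, -1.3, 2.9]
gripper_width: 0.0434
gripper_force: 44.4
```

Call:
arm_command:
  moves:
    - [0,0,-0.005,0,0]
    - [0,0,-0.01,0,0]
    - [0,0,-0.015,0,0]
    - [0,0,-0.015,0,0]
    - [0,0,-0.015,0,0]

```text
clock: 7.25
tcp_pos: [0.5228, 0.0148, 0.1604]
tool_rot: [-3.141, -0.0, 2.752]
wrist_force: [1.8, -2.7, -9.4]
gripper_width: 0.0438
gripper_force: 45.3
```

```bash
cat > chk.py <<'E'
from h import *
im,d=r.read_camera("wrist");s=r.state();print({k:np.round(s[k],4).tolist() for k in("clock","joints","gripper_width","gripper_force","tcp_pos","wrist_force","ft_torque")})
R=Ro.from_euler("xyz",s["tool_rot"]).as_matrix()
for o in r.trace("wrist","ball_center")[:1]:
    P=wpts(o["mask"],d,s);C=sph(P);print(round(o["score"],2),len(P),"ball",np.round(C,4),"in tool",np.round((C-s["tcp_pos"])@R,4))
E
python3 chk.py
```

```text
{'clock': 7.3, 'joints': [-0.3776, 0.3919, 0.3295, 1.9303, -0.1653, 0.8459, 1.2195], 'gripper_width': 0.0436, 'gripper_force': 45.2852, 'tcp_pos': [0.5229, 0.0148, 0.1605], 'wrist_force': [1.7882, -3.2862, -10.2423], 'ft_torque': [-0.6055, -0.5033, -0.0131]}
0.78 13474 ball [0.5212 0.0145 0.2131] in tool [ 0.0015 -0.0009 -0.0526]
```

The grip holds: the column is up 5.7 mm under a load of about 10 N. Now I'm lifting in 2 mm steps and watching the force.

Call:
arm_command:
  moves:
    - [0,0,-0.005,0,0]
    - [0,0,-0.005,0,0]
    - [0,0,-0.005,0,0]

```text
clock: 7.6
tcp_pos: [0.5229, 0.0148, 0.1627]
tool_rot: [-3.141, -0.0, 2.752]
wrist_force: [1.3, -3.5, -8.6]
gripper_width: 0.0437
gripper_force: 45.2
```

Call:
arm_command:
  moves:
    - [0,0,-0.005,0,0]
    - [0,0,-0.005,0,0]
    - [0,0,-0.005,0,0]

```text
clock: 7.85
tcp_pos: [0.5229, 0.0149, 0.1648]
tool_rot: [-3.141, -0.0, 2.752]
wrist_force: [1.0, -5.0, -9.0]
gripper_width: 0.0433
gripper_force: 45.2
```

Call:
arm_command:
  moves:
    - [0,0,-0.005,0,0]
    - [0,0,-0.005,0,0]
    - [0,0,-0.005,0,0]

```text
clock: 8.1
tcp_pos: [0.5229, 0.0149, 0.1667]
tool_rot: [-3.141, -0.0, 2.752]
wrist_force: [0.9, -4.8, -9.0]
gripper_width: 0.0434
gripper_force: 45.2
```

Call:
arm_command:
  moves:
    - [0,0,-0.005,0,0]
    - [0,0,-0.005,0,0]
    - [0,0,-0.005,0,0]

```text
clock: 8.35
tcp_pos: [0.5229, 0.0149, 0.1687]
tool_rot: [-3.141, -0.0, 2.752]
wrist_force: [2.0, -3.9, -9.0]
gripper_width: 0.0432
gripper_force: 45.2
```

Call:
arm_command:
  moves:
    - [0,0,-0.005,0,0]
    - [0,0,-0.005,0,0]
    - [0,0,-0.005,0,0]

```text
clock: 8.6
tcp_pos: [0.5229, 0.0149, 0.1707]
tool_rot: [-3.141, -0.0, 2.752]
wrist_force: [0.8, -5.0, -9.1]
gripper_width: 0.0434
gripper_force: 45.2
```

Call:
arm_command:
  moves:
    - [0,0,-0.005,0,0]
    - [0,0,-0.005,0,0]
    - [0,0,-0.005,0,0]

```text
clock: 8.85
tcp_pos: [0.5229, 0.0149, 0.1727]
tool_rot: [-3.141, -0.0, 2.752]
wrist_force: [0.7, -5.2, -10.2]
gripper_width: 0.0437
gripper_force: 45.2
```

Call:
arm_command:
  moves:
    - [0,0,-0.005,0,0]
    - [0,0,-0.005,0,0]
    - [0,0,-0.005,0,0]

```text
clock: 9.1
tcp_pos: [0.5229, 0.0149, 0.1747]
tool_rot: [-3.141, -0.0, 2.752]
wrist_force: [1.2, -5.4, -8.9]
gripper_width: 0.0434
gripper_force: 45.2
```

Call:
arm_command:
  moves:
    - [0,0,-0.005,0,0]
    - [0,0,-0.005,0,0]
    - [0,0,-0.005,0,0]

```text
clock: 9.35
tcp_pos: [0.5229, 0.0148, 0.1767]
tool_rot: [-3.141, -0.0, 2.752]
wrist_force: [0.2, -4.6, -8.9]
gripper_width: 0.0435
gripper_force: 45.2
```

Call:
arm_command:
  moves:
    - [0,0,-0.005,0,0]
    - [0,0,-0.005,0,0]
    - [0,0,-0.005,0,0]

```text
clock: 9.6
tcp_pos: [0.5229, 0.0149, 0.1787]
tool_rot: [-3.141, -0.0, 2.752]
wrist_force: [1.5, -4.6, -9.2]
gripper_width: 0.0434
gripper_force: 45.2
```

Call:
arm_command:
  moves:
    - [0,0,-0.005,0,0]
    - [0,0,-0.005,0,0]
    - [0,0,-0.005,0,0]

```text
clock: 9.85
tcp_pos: [0.5229, 0.0149, 0.1807]
tool_rot: [-3.141, -0.0, 2.752]
wrist_force: [2.2, -5.0, -9.0]
gripper_width: 0.0436
gripper_force: 45.2
```

Call:
arm_command:
  moves:
    - [0,0,-0.005,0,0]
    - [0,0,-0.005,0,0]
    - [0,0,-0.005,0,0]

```text
clock: 10.1
tcp_pos: [0.5229, 0.0149, 0.1826]
tool_rot: [-3.141, -0.0, 2.752]
wrist_force: [1.8, -4.4, -9.1]
gripper_width: 0.0435
gripper_force: 45.2
```

Call:
arm_command:
  moves:
    - [0,0,-0.005,0,0]
    - [0,0,-0.005,0,0]
    - [0,0,-0.005,0,0]

```text
clock: 10.35
tcp_pos: [0.5229, 0.0149, 0.1847]
tool_rot: [-3.141, -0.0, 2.752]
wrist_force: [1.1, -5.6, -10.0]
gripper_width: 0.0434
gripper_force: 45.2
```

Call:
arm_command:
  moves:
    - [0,0,-0.005,0,0]
    - [0,0,-0.005,0,0]
    - [0,0,-0.005,0,0]

```text
clock: 10.6
tcp_pos: [0.5229, 0.0148, 0.1866]
tool_rot: [-3.141, -0.0, 2.752]
wrist_force: [0.9, -5.5, -9.3]
gripper_width: 0.0439
gripper_force: 45.2
```

Call:
arm_command:
  moves:
    - [0,0,-0.005,0,0]
    - [0,0,-0.005,0,0]
    - [0,0,-0.005,0,0]

```text
clock: 10.85
tcp_pos: [0.5229, 0.0149, 0.1887]
tool_rot: [-3.141, -0.0, 2.752]
wrist_force: [1.2, -4.8, -9.6]
gripper_width: 0.0434
gripper_force: 45.2
```

Call:
arm_command:
  moves:
    - [0,0,-0.005,0,0]
    - [0,0,-0.005,0,0]
    - [0,0,-0.005,0,0]

```text
clock: 11.1
tcp_pos: [0.5229, 0.0149, 0.1906]
tool_rot: [-3.141, -0.0, 2.752]
wrist_force: [0.5, -4.3, -9.3]
gripper_width: 0.0432
gripper_force: 45.2
```

Call:
arm_command:
  moves:
    - [0,0,-0.005,0,0]
    - [0,0,-0.005,0,0]
    - [0,0,-0.005,0,0]

```text
clock: 11.35
tcp_pos: [0.5229, 0.0149, 0.1922]
tool_rot: [-3.141, -0.0, 2.752]
wrist_force: [2.8, -4.9, -13.2]
gripper_width: 0.0434
gripper_force: 45.5
```

Call:
arm_command:
  moves:
    - [0,0,-0.005,0,0]
    - [0,0,-0.005,0,0]
    - [0,0,-0.005,0,0]

```text
clock: 11.6
tcp_pos: [0.5228, 0.0149, 0.194]
tool_rot: [-3.141, -0.0, 2.752]
wrist_force: [3.6, -4.8, -14.9]
gripper_width: 0.0436
gripper_force: 45.6
```

Call:
arm_command:
  moves:
    - [0,0,-0.005,0,0]
    - [0,0,-0.005,0,0]
    - [0,0,-0.005,0,0]

```text
clock: 11.85
tcp_pos: [0.5228, 0.0148, 0.1959]
tool_rot: [-3.141, -0.0, 2.752]
wrist_force: [4.4, -4.4, -16.8]
gripper_width: 0.0434
gripper_force: 45.7
```

Call:
arm_command:
  moves:
    - [0,0,-0.005,0,0]
    - [0,0,-0.005,0,0]
    - [0,0,-0.005,0,0]

```text
clock: 12.1
tcp_pos: [0.5228, 0.0148, 0.1978]
tool_rot: [-3.141, -0.0, 2.752]
wrist_force: [4.7, -5.4, -15.9]
gripper_width: 0.0434
gripper_force: 45.7
```

Call:
arm_command:
  moves:
    - [0,0,-0.005,0,0]
    - [0,0,-0.005,0,0]
    - [0,0,-0.005,0,0]

```text
clock: 12.35
tcp_pos: [0.5228, 0.0149, 0.2004]
tool_rot: [-3.141, -0.0, 2.752]
wrist_force: [1.2, -6.0, -11.1]
gripper_width: 0.0435
gripper_force: 45.3
```

Call:
arm_command:
  moves:
    - [0,0,-0.005,0,0]
    - [0,0,-0.005,0,0]
    - [0,0,-0.005,0,0]

```text
clock: 12.6
tcp_pos: [0.5229, 0.0149, 0.2026]
tool_rot: [-3.141, -0.0, 2.752]
wrist_force: [2.0, -5.1, -9.5]
gripper_width: 0.0436
gripper_force: 45.2
```

Call:
arm_command:
  moves:
    - [0,0,-0.005,0,0]
    - [0,0,-0.005,0,0]
    - [0,0,-0.005,0,0]

```text
clock: 12.85
tcp_pos: [0.5229, 0.0149, 0.2046]
tool_rot: [-3.141, -0.0, 2.752]
wrist_force: [1.0, -4.6, -8.7]
gripper_width: 0.0438
gripper_force: 45.2
```

Call:
arm_command:
  moves:
    - [0,0,-0.005,0,0]
    - [0,0,-0.005,0,0]
    - [0,0,-0.005,0,0]

```text
clock: 13.1
tcp_pos: [0.5229, 0.0149, 0.2064]
tool_rot: [-3.141, -0.0, 2.752]
wrist_force: [1.9, -5.1, -12.1]
gripper_width: 0.0435
gripper_force: 45.4
```

Click 1 came at TCP z ≈ 0.199, so I expect 0.214, 0.229 and 0.244 for the next three. Carrying on.

Call:
arm_command:
  moves:
    - [0,0,-0.005,0,0]
    - [0,0,-0.01,0,0]
    - [0,0,-0.01,0,0]

```text
clock: 13.35
tcp_pos: [0.5228, 0.0148, 0.2099]
tool_rot: [-3.141, -0.0, 2.752]
wrist_force: [3.8, -5.8, -14.6]
gripper_width: 0.0436
gripper_force: 45.7
```

Call:
arm_command:
  moves:
    - [0,0,-0.005,0,0]
    - [0,0,-0.005,0,0]
    - [0,0,-0.005,0,0]

```text
clock: 13.6
tcp_pos: [0.5228, 0.0148, 0.2118]
tool_rot: [-3.141, -0.0, 2.752]
wrist_force: [3.9, -4.1, -16.8]
gripper_width: 0.0432
gripper_force: 45.7
```

Call:
arm_command:
  moves:
    - [0,0,-0.005,0,0]
    - [0,0,-0.005,0,0]
    - [0,0,-0.005,0,0]

```text
clock: 13.85
tcp_pos: [0.5228, 0.0149, 0.2143]
tool_rot: [-3.141, -0.0, 2.752]
wrist_force: [2.9, -5.4, -10.5]
gripper_width: 0.0435
gripper_force: 45.4
```

Call:
arm_command:
  moves:
    - [0,0,-0.005,0,0]
    - [0,0,-0.005,0,0]
    - [0,0,-0.005,0,0]

```text
clock: 14.1
tcp_pos: [0.5229, 0.0148, 0.2166]
tool_rot: [-3.141, -0.0, 2.752]
wrist_force: [0.9, -5.1, -9.4]
gripper_width: 0.0438
gripper_force: 45.2
```

Call:
arm_command:
  moves:
    - [0,0,-0.005,0,0]
    - [0,0,-0.01,0,0]
    - [0,0,-0.01,0,0]

```text
clock: 14.35
tcp_pos: [0.5229, 0.0149, 0.2207]
tool_rot: [-3.141, -0.0, 2.752]
wrist_force: [0.4, -5.0, -9.1]
gripper_width: 0.0437
gripper_force: 45.2
```

Call:
arm_command:
  moves:
    - [0,0,-0.005,0,0]
    - [0,0,-0.01,0,0]
    - [0,0,-0.01,0,0]

```text
clock: 14.6
tcp_pos: [0.5228, 0.0148, 0.224]
tool_rot: [-3.141, -0.0, 2.752]
wrist_force: [3.4, -5.2, -14.8]
gripper_width: 0.0437
gripper_force: 45.6
```

Call:
arm_command:
  moves:
    - [0,0,-0.005,0,0]
    - [0,0,-0.005,0,0]
    - [0,0,-0.005,0,0]

```text
clock: 14.85
tcp_pos: [0.5228, 0.0148, 0.2257]
tool_rot: [-3.141, -0.0, 2.752]
wrist_force: [4.7, -4.6, -16.7]
gripper_width: 0.0433
gripper_force: 45.7
```

Call:
arm_command:
  moves:
    - [0,0,-0.005,0,0]
    - [0,0,-0.005,0,0]
    - [0,0,-0.005,0,0]

```text
clock: 15.1
tcp_pos: [0.5228, 0.0149, 0.2278]
tool_rot: [-3.141, -0.0, 2.752]
wrist_force: [4.7, -4.2, -15.8]
gripper_width: 0.0437
gripper_force: 45.7
```

Call:
arm_command:
  moves:
    - [0,0,-0.005,0,0]
    - [0,0,-0.005,0,0]
    - [0,0,-0.005,0,0]

```text
clock: 15.35
tcp_pos: [0.5228, 0.0149, 0.2304]
tool_rot: [-3.141, -0.0, 2.752]
wrist_force: [2.4, -6.0, -10.9]
gripper_width: 0.0434
gripper_force: 45.4
```

Clicks 2 and 3 came where expected. Now the fourth, expected at about 0.244; I'll stop near 0.248.

Call:
arm_command:
  moves:
    - [0,0,-0.005,0,0]
    - [0,0,-0.015,0,0]
    - [0,0,-0.02,0,0]
    - [0,0,-0.02,0,0]

```text
clock: 15.68
tcp_pos: [0.5228, 0.0148, 0.2382]
tool_rot: [-3.141, -0.0, 2.752]
wrist_force: [3.2, -3.9, -12.2]
gripper_width: 0.0434
gripper_force: 45.5
```

Call:
arm_command:
  moves:
    - [0,0,-0.005,0,0]
    - [0,0,-0.005,0,0]
    - [0,0,-0.005,0,0]

```text
clock: 15.93
tcp_pos: [0.5228, 0.0148, 0.2398]
tool_rot: [-3.141, -0.0, 2.752]
wrist_force: [4.3, -4.6, -15.6]
gripper_width: 0.0434
gripper_force: 45.7
```

Call:
arm_command:
  moves:
    - [0,0,-0.005,0,0]
    - [0,0,-0.005,0,0]
    - [0,0,-0.005,0,0]

```text
clock: 16.18
tcp_pos: [0.5228, 0.0148, 0.2417]
tool_rot: [-3.141, -0.0, 2.752]
wrist_force: [4.3, -5.2, -16.4]
gripper_width: 0.0435
gripper_force: 45.7
```

Call:
arm_command:
  moves:
    - [0,0,-0.005,0,0]
    - [0,0,-0.005,0,0]
    - [0,0,-0.005,0,0]

```text
clock: 16.43
tcp_pos: [0.5228, 0.0149, 0.2443]
tool_rot: [-3.141, -0.0, 2.752]
wrist_force: [2.1, -5.0, -10.1]
gripper_width: 0.044
gripper_force: 45.4
```

Call:
arm_command:
  moves:
    - [0,0,-0.005,0,0]
    - [0,0,-0.005,0,0]
    - [0,0,-0.005,0,0]

```text
clock: 16.68
tcp_pos: [0.5229, 0.0149, 0.2466]
tool_rot: [-3.141, -0.0, 2.752]
wrist_force: [1.0, -5.2, -9.2]
gripper_width: 0.0434
gripper_force: 45.2
```

Four clicks. I'm letting the column down until the load comes off.

Call:
arm_command:
  moves:
    - [0,0,0.005,0,0]
    - [0,0,0.007,0,0]
    - [0,0,0.007,0,0]

```text
clock: 16.93
tcp_pos: [0.5229, 0.0149, 0.2438]
tool_rot: [-3.141, -0.0, 2.752]
wrist_force: [1.3, -5.2, -7.0]
gripper_width: 0.0435
gripper_force: 45.1
```

Call:
arm_command:
  moves:
    - [0,0,0.003,0,0]
    - [0,0,0.003,0,0]
    - [0,0,0.003,0,0]

```text
clock: 17.18
tcp_pos: [0.523, 0.0149, 0.2436]
tool_rot: [3.141, 0.0, 2.752]
wrist_force: [-2.8, -4.5, 0.7]
gripper_width: 0.0433
gripper_force: 44.5
```

Call:
arm_command:
  moves:
    - [0,0,0.003,0,0]
    - [0,0,0.003,0,0]
    - [0,0,0.003,0,0]

```text
clock: 17.43
tcp_pos: [0.5231, 0.0149, 0.2433]
tool_rot: [3.141, 0.0, 2.752]
wrist_force: [-6.7, -5.5, 8.7]
gripper_width: 0.0441
gripper_force: 44.0
```

It stands on the notch at 0.2436. I'm unloading slightly and starting the clockwise turn.

Call:
arm_command:
  moves:
    - [0,0,-0.003,0,0]
    - [0,0,-0.003,0,0]
    - [0,0,-0.003,0.1,0]
    - [0,0,-0.003,0.2,0]
    - [0,0,-0.003,0.3,0]
    - [0,0,-0.003,0.4,0]
    - [0,0,-0.003,0.4,0]
    - [0,0,-0.003,0.4,0]

```text
clock: 18.1
tcp_pos: [0.5229, 0.0147, 0.2436]
tool_rot: [3.142, -0.0, 2.436]
wrist_force: [-2.7, -5.5, 0.6]
gripper_width: 0.0437
gripper_force: 44.5
```

```bash
python3 chk.py
```

```text
{'clock': 18.15, 'joints': [-0.4508, 0.2882, 0.4113, 1.8512, -0.1333, 1.0291, 0.8802], 'gripper_width': 0.0436, 'gripper_force': 44.4987, 'tcp_pos': [0.5229, 0.0147, 0.2436], 'wrist_force': [-2.9489, -4.9812, 1.4117], 'ft_torque': [-1.0935, 0.623, -0.193]}
0.66 13205 ball [0.5211 0.0144 0.2964] in tool [ 0.0012 -0.0014 -0.0528]
```

Call:
arm_command:
  moves:
    - [0,0,0,0.12,0]
    - [0,0,0,0.24,0]
    - [0,0,0,0.36,0]
    - [0,0,0,0.48,0]
    - [0,0,0,0.6,0]
    - [0,0,0,0.6,0]
    - [0,0,0,0.6,0]

```text
clock: 18.78
tcp_pos: [0.5227, 0.0146, 0.2435]
tool_rot: [-3.141, -0.0, 1.965]
wrist_force: [-4.3, -5.4, 2.5]
gripper_width: 0.0439
gripper_force: 44.4
```

Call:
arm_command:
  moves:
    - [0,0,0,0.12,0]
    - [0,0,0,0.24,0]
    - [0,0,0,0.36,0]
    - [0,0,0,0.4,0]
    - [0,0,0,0.4,0]
    - [0,0,0,0.4,0]

```text
clock: 19.28
tcp_pos: [0.5225, 0.0145, 0.2435]
tool_rot: [-3.141, -0.0, 1.651]
wrist_force: [-4.7, -7.0, 2.3]
gripper_width: 0.0432
gripper_force: 44.4
```

```bash
python3 chk.py
```

```text
{'clock': 19.3333, 'joints': [-0.5667, 0.3032, 0.5583, 1.8576, -0.1854, 1.0332, 0.1473], 'gripper_width': 0.0434, 'gripper_force': 44.3978, 'tcp_pos': [0.5225, 0.0145, 0.2436], 'wrist_force': [-4.5345, -6.4406, 2.4163], 'ft_torque': [-1.2264, 0.9272, -0.1226]}
0.95 13209 ball [0.5209 0.0144 0.2964] in tool [ 0.     -0.0017 -0.0529]
```

Call:
arm_command:
  moves:
    - [0,0,0,0.1,0]
    - [0,0,0,0.2,0]
    - [0,0,0,0.2,0]
    - [0,0,0,0.2,0]

```text
clock: 19.72
tcp_pos: [0.5225, 0.0153, 0.2435]
tool_rot: [-3.141, -0.001, 1.496]
wrist_force: [-5.1, -4.6, 2.3]
gripper_width: 0.0432
gripper_force: 44.4
```

```bash
python3 chk.py
```

```text
{'clock': 19.7667, 'joints': [-0.5912, 0.3074, 0.5885, 1.8587, -0.1975, 1.0344, 0.0027], 'gripper_width': 0.0437, 'gripper_force': 44.3909, 'tcp_pos': [0.5225, 0.0153, 0.2435], 'wrist_force': [-5.5575, -4.659, 2.638], 'ft_torque': [-1.0059, 0.9917, 0.2382]}
0.96 12999 ball [0.5209 0.0144 0.2965] in tool [-0.001  -0.0016 -0.0529]
```

Call:
arm_command:
  moves:
    - [0,0,0,0.08,0]
    - [0,0,0,0.15,0]
    - [0,0,0,0.15,0]
    - [0,0,0,0.15,0]

```text
clock: 20.15
tcp_pos: [0.5228, 0.0166, 0.2434]
tool_rot: [-3.141, -0.002, 1.381]
wrist_force: [-5.9, -0.0, 2.9]
gripper_width: 0.0437
gripper_force: 44.3
```

```bash
python3 chk.py
```

```text
{'clock': 20.2, 'joints': [-0.6099, 0.3111, 0.6108, 1.8593, -0.2077, 1.0349, -0.104], 'gripper_width': 0.0433, 'gripper_force': 44.2852, 'tcp_pos': [0.5228, 0.0165, 0.2434], 'wrist_force': [-4.7678, -0.6689, 3.7057], 'ft_torque': [-0.2877, 1.049, 0.5856]}
0.88 12578 ball [0.5208 0.0145 0.2964] in tool [-0.0023 -0.0016 -0.053 ]
```

Call:
arm_command:
  moves:
    - [0,0,0,0.05,0]
    - [0,0,0,0.1,0]
    - [0,0,0,0.1,0]
    - [0,0,0,0.1,0]

```text
clock: 20.58
tcp_pos: [0.523, 0.0168, 0.2433]
tool_rot: [-3.141, -0.002, 1.303]
wrist_force: [-6.0, 1.6, 5.1]
gripper_width: 0.0432
gripper_force: 44.1
```

```bash
python3 chk.py
```

```text
{'clock': 20.6333, 'joints': [-0.622, 0.3139, 0.6265, 1.8598, -0.2145, 1.035, -0.1758], 'gripper_width': 0.0433, 'gripper_force': 44.1494, 'tcp_pos': [0.523, 0.0168, 0.2433], 'wrist_force': [-5.6635, 2.0832, 4.8826], 'ft_torque': [0.2076, 1.1207, 0.9008]}
0.87 12566 ball [0.5208 0.0145 0.2964] in tool [-0.0027 -0.0015 -0.0531]
```

The torque rose sharply from about 1.25 rad of turn, up to 0.9 N m, which puts the ball hard against its stop. I'm letting go and retreating straight up.

Call:
arm_command:
  moves:
    - [0,0,0,0,1]
    - [0,0,0,0,1]
    - [0,0,0,0,1]
    - [0,0,0,0,1]
    - [0,0,0,0,1]
    - [0,0,0,0,1]

```text
clock: 21.18
tcp_pos: [0.5233, 0.0151, 0.2428]
tool_rot: [3.141, -0.0, 1.299]
wrist_force: [-0.1, -0.5, -0.0]
gripper_width: 0.0815
gripper_force: 0.0
```

Call:
arm_command:
  moves:
    - [0,0,-0.05,0,1]
    - [0,0,-0.15,0,1]
    - [0,0,-0.25,0,1]
    - [0,0,-0.35,0,1]
    - [0,0,-0.35,0,1]
    - [0,0,-0.35,0,1]
    - [0,0,-0.35,0,1]

```text
clock: 21.77
tcp_pos: [0.5228, 0.0153, 0.382]
tool_rot: [-3.141, 0.0, 1.299]
wrist_force: [-0.4, -0.2, -0.2]
gripper_width: 0.0882
gripper_force: 0.0
```

```bash
python3 chk.py; python3 - <<'E'
from h import *
im,d=r.read_camera("wrist");im2,_=r.read_camera("side")
cv2.imwrite("pics/end.png",np.hstack([cv2.resize(im,(400,300)),cv2.resize(im2,(400,300))]))
E
```

```text
{'clock': 21.8167, 'joints': [-0.6738, 0.1883, 0.664, 1.6592, -0.1186, 1.3371, -0.2624], 'gripper_width': 0.0884, 'gripper_force': 0.0, 'tcp_pos': [0.5224, 0.0153, 0.3814], 'wrist_force': [0.1393, 0.9629, -0.001], 'ft_torque': [-0.067, 0.0827, 0.0098]}
0.62 4003 ball [0.5201 0.0144 0.2957] in tool [-0.0014 -0.0017  0.0856]
```

View pics/end.png

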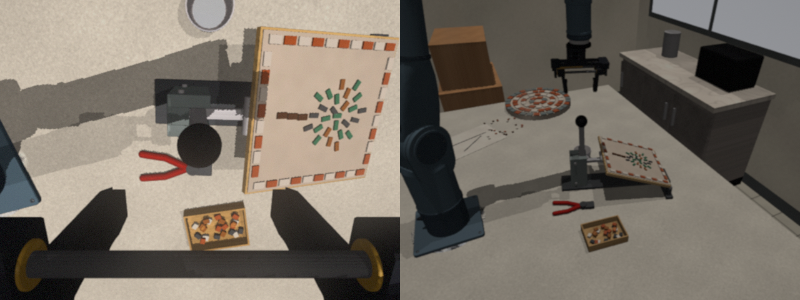

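The end view shows the column raised with the panel slanting, the ball free, and the bystanders unmoved. I can't be certain the ball didn't slip near the end of the turn, so I'm regripping to confirm it's on the stop.

Call:
arm_command:
  moves:
    - [-0.007,-0.002,0.1,0,1]
    - [-0.007,-0.002,0.2,0,1]
    - [-0.007,-0.002,0.3,0,1]
    - [-0.007,-0.002,0.347,0,1]
    - [-0.007,-0.002,0.347,0,1]
    - [-0.007,-0.002,0.347,0,1]
    - [-0.007,-0.002,0.347,0,1]
    - [-0.007,-0.002,0.347,0,1]

```text
clock: 22.63
tcp_pos: [0.5229, 0.0126, 0.2456]
tool_rot: [3.139, -0.001, 1.299]
wrist_force: [0.8, 0.1, 0.5]
gripper_width: 0.0884
gripper_force: 0.0
```

Call:
arm_command:
  moves:
    - [0,0,0,0,1]
    - [0,0,0,0,1]
    - [0,0,0,0,1]
    - [0,0,0,0,1]

```text
clock: 22.97
tcp_pos: [0.5218, 0.0127, 0.2443]
tool_rot: [3.141, -0.0, 1.299]
wrist_force: [0.0, 0.1, -0.9]
gripper_width: 0.0883
gripper_force: 0.0
```

```bash
python3 chk.py
```

```text
{'clock': 23.0167, 'joints': [-0.6237, 0.3107, 0.6351, 1.863, -0.2127, 1.0352, -0.1741], 'gripper_width': 0.0881, 'gripper_force': 0.0, 'tcp_pos': [0.5217, 0.0127, 0.2442], 'wrist_force': [0.5442, -0.9521, -0.8222], 'ft_torque': [-0.0679, 0.0903, -0.062]}
```

Call:
arm_command:
  moves:
    - [0,0,0.001,0,0]
    - [0,0,0.001,0,0]
    - [0,0,0.001,0,0]
    - [0,0,0.001,0,0]
    - [0,0,0.001,0,0]
    - [0,0,0.001,0,0]
    - [0,0,0.001,0,0]
    - [0,0,0.001,0,0]

```text
clock: 23.73
tcp_pos: [0.5218, 0.0126, 0.2436]
tool_rot: [3.141, -0.0, 1.299]
wrist_force: [1.3, -0.6, 0.1]
gripper_width: 0.0435
gripper_force: 44.6
```

Call:
arm_command:
  moves:
    - [0,0,0,0,0]
    - [0,0,0,0,0]

```text
clock: 23.9
tcp_pos: [0.5218, 0.0126, 0.2436]
tool_rot: [3.141, -0.0, 1.299]
wrist_force: [2.1, -0.1, -0.1]
gripper_width: 0.0439
gripper_force: 44.6
```

```bash
python3 chk.py
```

```text
{'clock': 23.95, 'joints': [-0.6234, 0.3116, 0.6349, 1.8635, -0.2131, 1.034, -0.1737], 'gripper_width': 0.0433, 'gripper_force': 44.5587, 'tcp_pos': [0.5218, 0.0126, 0.2436], 'wrist_force': [1.7913, -0.7343, -0.3792], 'ft_torque': [-0.1055, -0.1362, 0.0348]}
0.6 13884 ball [0.5208 0.0145 0.2965] in tool [ 0.0016 -0.0014 -0.0528]
```

Call:
arm_command:
  moves:
    - [0,0,0,0.05,0]
    - [0,0,0,0.1,0]
    - [0,0,0,0.1,0]
    - [0,0,0,0.1,0]

```text
clock: 24.33
tcp_pos: [0.5217, 0.013, 0.2436]
tool_rot: [3.141, -0.0, 1.223]
wrist_force: [1.5, 0.7, -0.4]
gripper_width: 0.0437
gripper_force: 44.6
```

```bash
python3 chk.py
```

```text
{'clock': 24.3833, 'joints': [-0.6359, 0.3142, 0.6506, 1.864, -0.2196, 1.0349, -0.2443], 'gripper_width': 0.0435, 'gripper_force': 44.5526, 'tcp_pos': [0.5217, 0.013, 0.2436], 'wrist_force': [1.5801, 0.8053, 0.5597], 'ft_torque': [0.0945, -0.1301, 0.7107]}
0.91 13885 ball [0.5208 0.0145 0.2964] in tool [ 0.0011 -0.0014 -0.0529]
```

Call:
arm_command:
  moves:
    - [0,0,0,0.05,0]
    - [0,0,0,0.1,0]
    - [0,0,0,0.1,0]
    - [0,0,0,0.1,0]

```text
clock: 24.77
tcp_pos: [0.5214, 0.0128, 0.2435]
tool_rot: [-3.141, -0.0, 1.143]
wrist_force: [-0.1, 0.2, 1.3]
gripper_width: 0.0436
gripper_force: 44.5
```

```bash
python3 chk.py
```

```text
{'clock': 24.8167, 'joints': [-0.6481, 0.317, 0.6673, 1.865, -0.2263, 1.0361, -0.3162], 'gripper_width': 0.0433, 'gripper_force': 44.4879, 'tcp_pos': [0.5214, 0.0127, 0.2435], 'wrist_force': [0.1453, 0.2897, 1.4783], 'ft_torque': [0.102, 0.0913, 0.6837]}
0.69 13810 ball [0.5208 0.0144 0.2964] in tool [ 0.0013 -0.0013 -0.053 ]
```

The torque climbs at once to 0.7 N m and stays there, so the grip is slipping against the stop and the ball is locked. Releasing, retreating and handing in.

Call:
arm_command:
  moves:
    - [0,0,0,0,1]
    - [0,0,0,0,1]
    - [0,0,0,0,1]
    - [0,0,0,0,1]
    - [0,0,0,0,1]
    - [0,0,0,0,1]
    - [0,0,0,0,1]

```text
clock: 25.45
tcp_pos: [0.5216, 0.0126, 0.2435]
tool_rot: [3.142, 0.0, 1.142]
wrist_force: [0.4, 0.6, -0.3]
gripper_width: 0.0875
gripper_force: 0.0
```

Call:
arm_command:
  moves:
    - [0,0,-0.05,0,1]
    - [0,0,-0.15,0,1]
    - [0,0,-0.25,0,1]
    - [0,0,-0.35,0,1]
    - [0,0,-0.35,0,1]
    - [0,0,-0.35,0,1]
    - [0,0,-0.35,0,1]

```text
clock: 26.03
tcp_pos: [0.5212, 0.0128, 0.3828]
tool_rot: [-3.141, 0.0, 1.142]
wrist_force: [0.2, -0.4, -1.5]
gripper_width: 0.0882
gripper_force: 0.0
```

```bash
python3 chk.py; python3 -c "
from station import r
print(r.close_job())"
```

```text
{'clock': 26.0833, 'joints': [-0.7054, 0.1881, 0.7064, 1.663, -0.1248, 1.3388, -0.4075], 'gripper_width': 0.0883, 'gripper_force': 0.0, 'tcp_pos': [0.5208, 0.0128, 0.3822], 'wrist_force': [-0.2154, 0.2263, -0.5116], 'ft_torque': [-0.0461, 0.0786, -0.0403]}
0.81 4123 ball [0.5201 0.0144 0.2957] in tool [ 0.0013 -0.0011  0.0865]
the job is handed in; nothing more can be done
None
```

I handed the job in at about 26 s: the column stands on its fourth notch (about 89 mm up), the ball grip is turned clockwise to its stop, and the arm is clear with the other things untouched.

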